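Pack the squat olive jar under the tray of the sample case

TASK

Swing the top tray of the plywood sample case up and over on its arms, all the way until it rests open beside the case, and stand the squat wide olive jar upright on the floor of the compartment underneath, setting it down rather than dropping it. Then swing the tray back over and lower it gently until it is fully shut on the case, without letting it fall.

Things in the scene. Friction and masses are not known exactly. Their poses are not given: they have to be found in the camera images.
- case: Plywood case fixed to the counter, 260 (x) x 170 (y) x 85 mm high, walls and floor 6 mm; tray on top. Origin: centre of underside, z up, y towards the side where the tray swings open. Compartment floor 6 mm above the origin; a fixed flat tin, top 51 mm above the origin, fills its +x end (x beyond 64 mm); the rest (x -124 to 64, y -79 to 79 mm) is empty, middle x = -30, y = 0.
- swing (a joint): Arm angle q of the tray, rad: 0 shut over the case, 2.09 fully open beside it. The tray stays level on a circle of radius 115 mm in the case's y-z plane; shift from shut: y = 115(sin(q-1.047)+0.866), z = 115(cos(q-1.047)-0.5) mm, so 199 mm along +y when open, 57 mm up midway. No latch: its weight (0.4 kg) holds it at either end; let go between, it falls to the nearer end.
- tray_grip (a point): Centre of the tray's carrying bar: level, 130 mm long along the case's x, 14 mm wide (y), 14 mm high, on a post at each end, over the middle of the tray. 160 mm above the counter when shut. Its axes stay parallel to the case's. 45 mm or more is clear below this point down to the cups and boxes fixed in the tray; tray walls end 41 mm below it. Take it from above, closing along the case's y.
- jar: Squat wide olive jar, 64 mm in diameter, 70 mm tall with its yellow lid (top 16 mm, 62 mm wide), 0.2 to 0.33 kg. Origin: centre of underside, z up. Stands on the counter right (-y) of the case among a tall jar (58 mm wide, 110 tall), a slim jar (42 mm wide, 70 tall) and an oil tin (60 x 42 x 105 mm tall), in changing order, about 120 mm apart (95 or more), centre to centre.

How it is judged:
On the way, in this order (a step that is already met when the one before it is completed fails the run):
1. the tray is swung fully open and rests there (value of joint swing above 1.95 rad), for 0.2 s.
2. with the tray open, the squat jar stands released on the compartment floor (x of jar in the frame of case between -0.095 and 0.04 m and y of jar in the frame of case between -0.06 and 0.06 m and z of jar in the frame of case between 0 and 0.014 m and angle between jar's own z axis and vertical below 0.175 rad and linear speed of jar below 0.03 m/s and contact force between the fingers and jar below 0.1 N and value of joint swing above 1.8 rad), for 0.2 s.
At the end, for the whole second after the job is handed in: The squat jar stands at rest on the compartment floor (base within 8 mm of it, within 10 degrees of upright, clear of the packed tin), and the tray is shut over it (arm angle under 0.1 rad, its last 10 mm or so) (x of jar in the frame of case between -0.095 and 0.04 m and y of jar in the frame of case between -0.06 and 0.06 m and z of jar in the frame of case between 0 and 0.014 m and angle between jar's own z axis and vertical below 0.175 rad and linear speed of jar below 0.03 m/s and value of joint swing below 0.1 rad); the robot touches nothing.
It fails at once if the tray is let fall or slammed shut (arms faster than 3.5 rad/s, 0.4 m/s, while closing) (velocity of joint swing below -3.5 rad/s).
It fails at once if the jar is dropped (falls free faster than 0.8 m/s, about 30 mm) (linear speed of jar above 0.8 m/s and contact force between anything else and jar below 0.05 N).
It also fails if it takes over 72 s, if anything falls off the work surface, if the arm or the gripper's body presses on something with over 40 N, if the wrist force passes 120 N, or if a joint passes its speed limit or range.

ROBOT

A 7-joint arm with a two-finger parallel gripper is mounted at the origin on the work surface. World frame = base frame: x ahead of the robot, y to its left, z up, the work surface at z = 0. Lengths are in m, angles in rad, forces in N, time in s.
With the tool pointing down it reaches from about 0.425 to 0.875 m from the base axis. Payload 4.7 kg.
Tool frame: the origin (TCP) lies at the very end of the fingers, on their centre line; the grasp point (between the pads) lies 19 mm behind it; z points along the fingers, y is the line along which they close (so a half turn about z gives the same grasp; the last joint's range is limited). The gripper opens to 87 mm and grips with 3 to 60 N. Pads are 19 mm wide; open, the fingers measure 117 mm over their backs; the gripper's body (75 mm by 190 mm) begins 51 mm behind the grasp point.
Start: joints at [-1.322, 0.321, -0.07, 1.45, 0.023, 1.371, -0.057], TCP at [0.151, 0.632, 0.223] pointing down, gripper open.
Joint ranges: [-2.86, 2.86], [-0.3, 2.09], [-1.38, 1.24], [0.06, 2.45], [-1.56, 4.7], [0.09, 2.05], [-2.69, 2.69]. Speed limits (rad/s): [2.57, 2.57, 3.14, 3.14, 3.14, 3.14, 3.14].

INTERFACE

Orientations are given as a rotation vector (axis times angle).
In Python, from bench import ctrl, vision gives the robot as it stands.
- The arm moves only by the tool jog_arm, never from a script. Its argument "increments" is a list of rows, each an object of numbers: "tx", "ty", "tz": the shift along the tool's x, y, z in mm; "wx", "wy", "wz": the turn, a rotation vector about the tool's x, y, z in rad; "gripper": the opening, from 0 (shut) to 1 (fully open). In form: [{"tx": .., "ty": .., "tz": .., "wx": .., "wy": .., "wz": .., "gripper": ..}, ...]. A call has exactly 5 rows; each row is the pose to reach, as a shift and turn from the pose commanded when the call began, along the tool's axes at that moment; what a row does not reach only later rows make up. A row lasts 1/12 s, in which the tool goes at most 41.7 mm and 7.16 degrees, less where a joint would pass 70% of its speed; a pose out of reach is approached as far as the arm can. A call with a gripper value outside its range is refused whole. The fingers move at their own pace and stop on an object; "grip_force" is the grip in N (left out, the last holds). Time passes only in rows, so rows that repeat a pose let the fingers close, or fill a call up. It gives the time, the measured TCP pose, the force, the opening and the grip force at its end, in the units of the state.
- ctrl.get_state(): the state, without advancing time (a new reading comes with each control period).
- vision.get_image(name): name is "scene" or "top" or "wrist"; returns a dict with "color" (420x560x3 uint8, blue, green, red), "fx", "fy", "cx", "cy" (pixels), "k1" (the pictures are not rectified: a ray, as slopes to the right and down, at radius r is drawn at 1 + k1 r^2 times it, then the intrinsics apply), "extrinsics" (4x4, takes a point from world to camera coordinates). Camera axes: x right, y down, z forward; pixel columns grow to the right and rows downward; lengths in m; the calibration is good to about 2 mm. A picture is of the moment at which its call begins. There is no depth.
- ctrl.close_job(): hands the job in; it is judged then, once.
Trained networks look in the newest picture that a camera, given by its name, has taken for a name from the list of things; names that differ only in an ending like _2 or _b are one class to them, and where a whole thing is asked for, a point or a joint stands for the part that bears it (a point fixed in the world has none). Each returns a list of dicts, best first, with "conf" (0 to 1); they miss things now and then, are a little off and sometimes report something else, mostly with a low value. They report only what shows in the picture. A call takes as long as a camera call.
- vision.spot_in(camera, thing): "bbox" ([left, top, right, bottom] in pixels, round what is visible of it).
The state is a dict: "time": time; "joint_positions": joint angles; "qd": joint speeds; "joint_torque": joint torques, N m; "position": TCP position; "tool_rot": TCP orientation; "ft_force": force on the tool from outside, world axes, zero at the start; "torque": the same for the moment, N m; "grip_width": opening from 0.0 (shut) to 1.0 (fully open); "grip_force": force on a finger pad.
Only numpy, scipy, OpenCV 4.12 (cv2) and the standard library are available. Lean on these libraries where they do the work, as an engineer would, in place of code of your own. Each camera call takes 0.05 s, during which the arm holds its last target. There are 200 camera calls.

## Working session

There is one attempt and no reset: what is moved stays moved. The work goes in short steps, Python scripts to look and compute and a tool call to move; the robot and the scene stay as the last step left them, time stands still between calls to the robot, and variables do not carry over. Pictures are saved under pics/ and viewed, at most 10 in all, crops included, and the job is handed in when it is done.

Besides the shell and the picture viewer there is one more tool, called after "Call:" as name([rows], argument=value, ...), one row to a line, values as JSON. jog_arm: Moves the arm, as the interface text tells. Its arguments: {"type":"object","properties":{"increments":{"type":"array"},"grip_force":{"type":"number"}},"required":["increments"]}

```bash
ls; mkdir -p pics
cat > h.py <<'E'
import numpy as np, cv2
from scipy.spatial.transform import Rotation as R
from bench import ctrl, vision
def ray(im,u,v):
    x=(u-im["cx"])/im["fx"]; y=(v-im["cy"])/im["fy"]; k=im["k1"]
    a,b=x,y
    for _ in range(20):
        s=1+k*(a*a+b*b); a,b=x/s,y/s
    E=np.array(im["extrinsics"]); Rm,t=E[:3,:3],E[:3,3]
    return -Rm.T@t, Rm.T@np.array([a,b,1.])
def at_z(im,u,v,z):
    c,d=ray(im,u,v); return c+d*(z-c[2])/d[2]
def proj(im,p):
    E=np.array(im["extrinsics"]); q=E[:3,:3]@np.array(p)+E[:3,3]
    a,b=q[0]/q[2],q[1]/q[2]; s=1+im["k1"]*(a*a+b*b)
    return np.array([im["fx"]*a*s+im["cx"],im["fy"]*b*s+im["cy"]])
def move(dp_world):
    "world shift -> tool axes, mm"
    s=ctrl.get_state(); return R.from_rotvec(s["tool_rot"]).as_matrix().T@np.array(dp_world)*1000
E
python3 - <<'E'
from h import *
for n in("top","scene"):
    im=vision.get_image(n); cv2.imwrite(f"pics/{n}0.png",im["color"])
    print(n,im["fx"],im["k1"],"cam",ray(im,im["cx"],im["cy"]))
    for t in("case","tray_grip","jar"):
        print(t,[(np.round(d["bbox"]),round(d["conf"],2)) for d in vision.spot_in(n,t)])
s=ctrl.get_state(); print(s); print(R.from_rotvec(s["tool_rot"]).as_matrix().round(3))
E
```

```text
pics
top 388.3283026053945 -0.09628615811894681 cam (array([ 0.45815925, -0.12727571,  0.88890121]), array([ 0.07380399, -0.00142784, -0.99727174]))
case [(array([151., 120., 247., 257.]), 0.71)]
tray_grip [(array([150., 120., 246., 254.]), 0.7), (array([149., 122., 242., 256.]), 0.36)]
jar [(array([330., 173., 360., 205.]), 0.68)]
scene 406.6020664361414 -0.09610341622621266 cam (array([ 0.83088043, -0.58221742,  0.64050284]), array([-0.41746896,  0.6194007 , -0.66487776]))
case [(array([267., 151., 419., 279.]), 0.77)]
tray_grip [(array([274., 149., 418., 248.]), 0.78)]
jar [(array([248., 294., 286., 342.]), 0.81)]
{'time': 0.4, 'joint_positions': array([-1.32192895,  0.32111966, -0.07009017,  1.45062406,  0.02260211,
        1.37077996, -0.05688043]), 'qd': array([-0.00206033, -0.00032109, -0.00199888, -0.00229567,  0.00085109,
       -0.00018478, -0.00047707]), 'joint_torque': array([-2.21177647e-04, -4.90456438e+01, -4.02363092e-01, -3.12289739e+01,
       -6.35742769e-02,  3.63655435e-02,  6.98779513e-05]), 'position': array([0.15122517, 0.63212845, 0.22244631]), 'tool_rot': array([ 3.67870681e-01,  3.11994412e+00, -2.33004819e-04]), 'ft_force': array([-0.98487019, -1.01553517,  0.0134443 ]), 'torque': array([ 0.03427027, -0.00713927,  0.04545106]), 'grip_force': 0.0, 'grip_width': 1.0007529049961679}
[[-0.973  0.233  0.   ]
 [ 0.233  0.973 -0.   ]
 [-0.    -0.    -1.   ]]
```

View pics/top0.png

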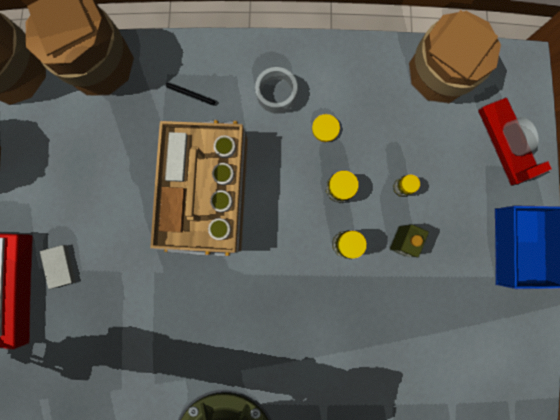

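View pics/scene0.png

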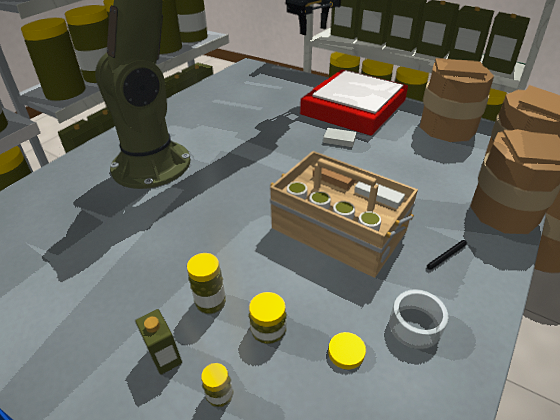

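The squat jar is the yellow lid at about (343,185) in top and (267,316) in scene. (326,127) is a loose flat lid and (352,244) is the tall jar. The tray bar runs from about (193,150) to (193,220) in top. I'll zoom in on the bar.

Run:
```python
from h import *
a=cv2.imread("pics/top0.png")[110:265,140:255]; b=cv2.imread("pics/scene0.png")[140:285,260:425]
a=cv2.resize(a,None,fx=3.4,fy=3.4,interpolation=cv2.INTER_CUBIC); b=cv2.resize(b,None,fx=2.4,fy=2.4,interpolation=cv2.INTER_CUBIC)
c=np.zeros((530,800,3),np.uint8); c[:a.shape[0],:a.shape[1]]=a; c[:b.shape[0],400:400+b.shape[1]]=b[:,:400]; cv2.imwrite("pics/crop.png",c)
im=vision.get_image("top")
for p in [(193,150),(193,220)]: print(at_z(im,*p,.167))
for p in [(162,122),(243,124),(238,254),(152,247)]: print(at_z(im,*p,.119))
m=cv2.inRange(cv2.cvtColor(im["color"],cv2.COLOR_BGR2HSV),(22,150,100),(35,255,255))
n,l,st,ce=cv2.connectedComponentsWithStats(m)
for i in range(1,n):
    if st[i,4]>80: print(ce[i],st[i],at_z(im,*ce[i],.07),at_z(im,*ce[i],.11))
print(at_z(im,412,239,.1))
```

```text
[0.62765895 0.0481833  0.167     ]
[0.4945384  0.04329351 0.167     ]
[0.69713599 0.12682287 0.119     ]
[ 0.69403126 -0.04034176  0.119     ]
[ 0.43116726 -0.03703849  0.119     ]
[0.44153681 0.13593712 0.119     ]
[325.57679739 127.48202614] [312 114  28  28 612] [ 0.70425098 -0.21353294  0.07      ] [ 0.6922304  -0.20931962  0.11      ]
[343.35422741 184.57142857] [329 170  30  30 686] [ 0.58022387 -0.25219075  0.07      ] [ 0.57426151 -0.24608916  0.11      ]
[409.88513514 183.47635135] [400 175  20  18 296] [ 0.58542848 -0.39636042  0.07      ] [ 0.57921189 -0.38321673  0.11      ]
[352.01430843 244.22098569] [338 231  29  28 629] [ 0.45367597 -0.2711754   0.07      ] [ 0.45389496 -0.26414648  0.11      ]
[ 0.46599274 -0.38997694  0.1       ]
```

View pics/crop.png

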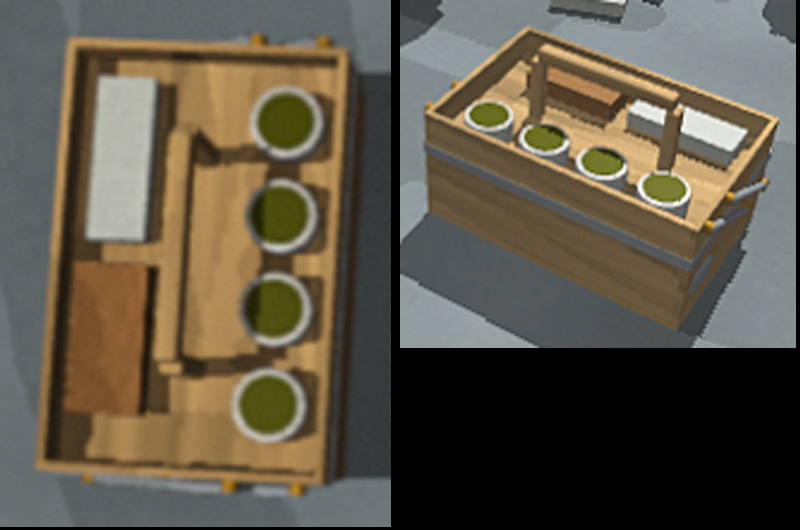

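The crop shows the bar top centre line running from crop (186,130) to (171,365), with tray rim corners at (70,40), (348,48), (325,480) and (38,468). Next I'll get the case pose from these and refine the jar position with the scene view.

Run:
```python
from h import *
im=vision.get_image("top")
f=lambda p:(p[0]/3.4+140-.35,p[1]/3.4+110-.35)
b=[at_z(im,*f(p),.167) for p in((186,130),(171,365))]
c=[at_z(im,*f(p),.119) for p in((70,40),(348,48),(325,480),(38,468))]
print(b,(b[0]+b[1])/2,np.linalg.norm(b[0]-b[1])); print(c,np.mean(c,0))
an=lambda d:np.degrees(np.arctan2(d[1],d[0])).round(2)
print("yaw",an(b[0]-b[1]),an(c[0]-c[3]),an(c[1]-c[2]),an(c[0]-c[1])-90,an(c[3]-c[2])-90,[np.linalg.norm(c[i]-c[i-1]).round(3) for i in range(4)])
j=vision.get_image("scene")
m=cv2.inRange(cv2.cvtColor(j["color"],cv2.COLOR_BGR2HSV),(22,150,100),(35,255,255))
print("jar scene proj",proj(j,[.580,-.252,.07]),proj(j,[.580,-.252,.0]))
n,l,st,ce=cv2.connectedComponentsWithStats(m)
for i in range(1,n):
    if st[i,4]>80: print(ce[i],st[i])
print(vision.spot_in("scene","jar")[:2])
```

```text
[array([0.63178243, 0.04574601, 0.167     ]), array([0.50005675, 0.04925816, 0.167     ])] [0.56591959 0.04750208 0.167     ] 0.13177248700833036
[array([0.69837138, 0.13058397, 0.119     ]), array([ 0.69449458, -0.03829515,  0.119     ]), array([ 0.43732316, -0.03142289,  0.119     ]), array([0.44089225, 0.13831459, 0.119     ])] [0.56777034 0.04979513 0.119     ]
yaw -1.53 -1.72 -1.53 -1.3199999999999932 -1.2000000000000028 [np.float64(0.258), np.float64(0.169), np.float64(0.257), np.float64(0.17)]
jar scene proj [268.51593008 304.8094947 ] [269.75104314 327.66006414]
[86.15664557 13.26740506] [ 65   0  49  25 632]
[40.8066561  28.37083994] [ 21  18  43  22 631]
[343.63943662  59.92676056] [330  52  30  16 355]
[376.96164384  67.3890411 ] [363  59  30  17 365]
[412.00498753  75.48877805] [397  67  32  17 401]
[495.94666667  96.73333333] [487  89  20  16 225]
[  7.66349206 159.08253968] [  0 146  20  28 315]
[296.82022472 187.26966292] [290 183  14   9  89]
[318.97894737 197.47368421] [312 193  16   9  95]
[343.41284404 207.55963303] [336 203  17  10 109]
[369.71428571 217.89285714] [362 213  17  11 140]
[202.52238806 266.8697422 ] [187 253  32  29 737]
[266.62601626 308.7703252 ] [249 292  36  35 984]
[346.36170213 350.20259019] [ 328  332   38   38 1081]
[213.89575972 376.41872792] [201 363  27  29 566]
[{'bbox': [247.3, 292.1, 288.0, 341.5], 'conf': 0.69}]
```

Call:
jog_arm([
  {"tx":-25,"ty":-22,"tz":-10,"gripper":1},
  {"tx":-55,"ty":-48,"tz":-20,"gripper":1},
  {"tx":-85,"ty":-74,"tz":-20,"gripper":1},
  {"tx":-115,"ty":-100,"tz":-20,"gripper":1},
  {"tx":-145,"ty":-126,"tz":-20,"gripper":1},
])

```text
validation failed for argument at $.in...
```

Call:
jog_arm([
  {"tx":-30,"ty":-26,"gripper":1},
  {"tx":-60,"ty":-52,"gripper":1},
  {"tx":-90,"ty":-78,"gripper":1},
  {"tx":-120,"ty":-104,"gripper":1},
  {"tx":-150,"ty":-130,"gripper":1},
])

```text
validation failed for argument at $.in...
```

Call:
jog_arm([
  {"tx":-30,"ty":-26,"wz":-0.04,"gripper":1},
  {"tx":-60,"ty":-52,"wz":-0.08,"gripper":1},
  {"tx":-90,"ty":-78,"wz":-0.12,"gripper":1},
  {"tx":-120,"ty":-104,"wz":-0.16,"gripper":1},
  {"tx":-150,"ty":-130,"wz":-0.21,"gripper":1},
])

```text
validation failed for argument at $.in...
```

Call:
jog_arm([
  {"tx":-25,"ty":-22,"tz":-10,"wx":0,"wy":0,"wz":0,"gripper":1},
  {"tx":-55,"ty":-48,"tz":-20,"wx":0,"wy":0,"wz":0,"gripper":1},
  {"tx":-85,"ty":-74,"tz":-20,"wx":0,"wy":0,"wz":0,"gripper":1},
  {"tx":-115,"ty":-100,"tz":-20,"wx":0,"wy":0,"wz":0,"gripper":1},
  {"tx":-145,"ty":-126,"tz":-20,"wx":0,"wy":0,"wz":0,"gripper":1},
])

```text
time: 1.02
position: [0.2639, 0.4744, 0.243]
tool_rot: [0.367, 3.12, 0.002]
ft_force: [0.9, -0.4, -0.4]
grip_width: 0.998
grip_force: 0.0
```

Call:
jog_arm([
  {"tx":-30,"ty":-26,"tz":0,"wx":0,"wy":0,"wz":0,"gripper":1},
  {"tx":-60,"ty":-52,"tz":0,"wx":0,"wy":0,"wz":0,"gripper":1},
  {"tx":-90,"ty":-78,"tz":0,"wx":0,"wy":0,"wz":0,"gripper":1},
  {"tx":-120,"ty":-104,"tz":0,"wx":0,"wy":0,"wz":0,"gripper":1},
  {"tx":-150,"ty":-130,"tz":0,"wx":0,"wy":0,"wz":0,"gripper":1},
])

```text
time: 1.43
position: [0.3795, 0.3128, 0.243]
tool_rot: [0.368, 3.119, 0.002]
ft_force: [1.0, -0.2, 0.0]
grip_width: 1.001
grip_force: 0.0
```

Call:
jog_arm([
  {"tx":-30,"ty":-26,"tz":0,"wx":0,"wy":0,"wz":-0.04,"gripper":1},
  {"tx":-60,"ty":-52,"tz":0,"wx":0,"wy":0,"wz":-0.08,"gripper":1},
  {"tx":-90,"ty":-78,"tz":0,"wx":0,"wy":0,"wz":-0.12,"gripper":1},
  {"tx":-120,"ty":-104,"tz":0,"wx":0,"wy":0,"wz":-0.16,"gripper":1},
  {"tx":-145,"ty":-126,"tz":0,"wx":0,"wy":0,"wz":-0.209,"gripper":1},
])

```text
time: 1.85
position: [0.4917, 0.1553, 0.2431]
tool_rot: [0.04, 3.14, 0.0]
ft_force: [0.5, -0.6, 0.5]
grip_width: 0.998
grip_force: 0.0
```

Run:
```python
from h import *
s=ctrl.get_state(); print(s["time"],s["position"],R.from_rotvec(s["tool_rot"]).as_matrix().round(3),s["joint_positions"].round(2)); print(move(np.array([.567,.0485,.243])-s["position"]))
```

```text
1.85 [0.49173159 0.15534924 0.24308374] [[-1.     0.026  0.001]
 [ 0.026  1.     0.   ]
 [-0.001  0.    -1.   ]] [-0.76  0.01  0.4   1.76 -0.01  1.36  1.2 ]
[ -77.98197117 -104.88510741    0.16815186]
```

Next, move over the bar and stop there for a wrist check.

Call:
jog_arm([
  {"tx":-20,"ty":-27,"tz":0,"wx":0,"wy":0,"wz":0,"gripper":1},
  {"tx":-40,"ty":-54,"tz":0,"wx":0,"wy":0,"wz":0,"gripper":1},
  {"tx":-60,"ty":-81,"tz":0,"wx":0,"wy":0,"wz":0,"gripper":1},
  {"tx":-78,"ty":-105,"tz":0,"wx":0,"wy":0,"wz":0,"gripper":1},
  {"tx":-78,"ty":-105,"tz":0,"wx":0,"wy":0,"wz":0,"gripper":1},
])

```text
time: 2.27
position: [0.5681, 0.0438, 0.2429]
tool_rot: [0.055, 3.138, -0.007]
ft_force: [-0.7, -0.5, -0.2]
grip_width: 1.0
grip_force: 0.0
```

Run:
```python
from h import *
im=vision.get_image("wrist"); cv2.imwrite("pics/w1.png",im["color"]); s=ctrl.get_state(); print(s["position"])
for x in(-.065,0,.065): print(proj(im,[.567+x,.0485-.026*x,.167]))
```

```text
[0.56673425 0.04720264 0.24269658]
[288.7014221  117.25113415]
[289.12088326 217.52812417]
[289.48210092 305.02747095]
```

View pics/w1.png

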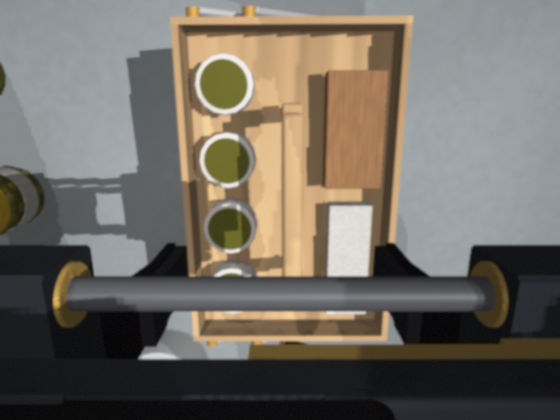

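The wrist view shows the bar at column ~292, against a predicted 289, so it sits about 2 mm to +y. It is parallel to the tool, and both posts are clear of the fingers. Descending.

Call:
jog_arm([
  {"tx":0,"ty":1,"tz":15,"wx":0,"wy":0,"wz":0,"gripper":1},
  {"tx":0,"ty":2,"tz":35,"wx":0,"wy":0,"wz":0,"gripper":1},
  {"tx":0,"ty":2,"tz":60,"wx":0,"wy":0,"wz":0,"gripper":1},
  {"tx":0,"ty":2,"tz":85,"wx":0,"wy":0,"wz":0,"gripper":1},
  {"tx":0,"ty":2,"tz":101,"wx":0,"wy":0,"wz":0,"gripper":1},
])

```text
time: 2.73
position: [0.5638, 0.0551, 0.1392]
tool_rot: [-0.037, -3.139, -0.001]
ft_force: [-0.1, 0.4, 0.2]
grip_width: 1.0
grip_force: 0.0
```

Call:
jog_arm([
  {"tx":0,"ty":0,"tz":0,"wx":0,"wy":0,"wz":0,"gripper":0.5},
  {"tx":0,"ty":0,"tz":0,"wx":0,"wy":0,"wz":0,"gripper":0.1},
  {"tx":0,"ty":0,"tz":0,"wx":0,"wy":0,"wz":0,"gripper":0},
  {"tx":0,"ty":0,"tz":0,"wx":0,"wy":0,"wz":0,"gripper":0},
  {"tx":0,"ty":0,"tz":0,"wx":0,"wy":0,"wz":0,"gripper":0},
], grip_force=25)

```text
time: 3.15
position: [0.5665, 0.0537, 0.1431]
tool_rot: [0.04, 3.139, 0.002]
ft_force: [-0.1, -0.7, 0.3]
grip_width: 0.71
grip_force: 0.0
```

Call:
jog_arm([
  {"tx":0,"ty":0,"tz":0,"wx":0,"wy":0,"wz":0,"gripper":0},
  {"tx":0,"ty":0,"tz":0,"wx":0,"wy":0,"wz":0,"gripper":0},
  {"tx":0,"ty":0,"tz":0,"wx":0,"wy":0,"wz":0,"gripper":0},
  {"tx":0,"ty":0,"tz":0,"wx":0,"wy":0,"wz":0,"gripper":0},
  {"tx":0,"ty":0,"tz":0,"wx":0,"wy":0,"wz":0,"gripper":0},
])

```text
time: 3.57
position: [0.5656, 0.0533, 0.1416]
tool_rot: [0.041, 3.141, 0.0]
ft_force: [-0.3, -0.8, 0.4]
grip_width: 0.325
grip_force: 0.0
```

Call:
jog_arm([
  {"tx":0,"ty":-3,"tz":0,"wx":0,"wy":0,"wz":0,"gripper":0},
  {"tx":0,"ty":-3,"tz":0,"wx":0,"wy":0,"wz":0,"gripper":0},
  {"tx":0,"ty":-3,"tz":0,"wx":0,"wy":0,"wz":0,"gripper":0},
  {"tx":0,"ty":-3,"tz":0,"wx":0,"wy":0,"wz":0,"gripper":0},
  {"tx":0,"ty":-3,"tz":0,"wx":0,"wy":0,"wz":0,"gripper":0},
])

```text
time: 3.98
position: [0.5655, 0.0506, 0.1415]
tool_rot: [-0.04, -3.141, -0.001]
ft_force: [0.1, 0.7, -0.1]
grip_width: 0.157
grip_force: 25.0
```

Run:
```python
from h import *
s=ctrl.get_state(); print({k:np.round(s[k],4) for k in("time","position","tool_rot","ft_force","grip_force","grip_width")})
q=np.arange(0,2.0945,2.094/25)
for a in q: print(round(a,3),round(115*(np.sin(a-1.047)+.866),1),round(115*(np.cos(a-1.047)-.5),1))
```

```text
{'time': np.float64(3.9833), 'position': array([0.5655, 0.0506, 0.1415]), 'tool_rot': array([-4.0300e-02, -3.1413e+00, -6.0000e-04]), 'ft_force': array([ 0.106 ,  0.6583, -0.1115]), 'grip_force': np.float64(25.0038), 'grip_width': np.float64(0.1571)}
0.0 0.0 0.0
0.084 5.2 8.1
0.168 11.0 15.8
0.251 17.4 23.0
0.335 24.5 29.6
0.419 32.0 35.5
0.503 40.0 40.9
0.586 48.5 45.5
0.67 57.3 49.4
0.754 66.4 52.6
0.838 75.7 55.0
0.921 85.2 56.6
1.005 94.8 57.4
1.089 104.4 57.4
1.173 114.0 56.6
1.256 123.5 55.0
1.34 132.8 52.6
1.424 141.9 49.4
1.508 150.7 45.5
1.591 159.2 40.9
1.675 167.2 35.5
1.759 174.7 29.6
1.843 181.7 23.0
1.926 188.2 15.8
2.01 194.0 8.1
2.094 199.2 0.0
```

Call:
jog_arm([
  {"tx":0,"ty":5.2,"tz":-8.1,"wx":0,"wy":0,"wz":0,"gripper":0},
  {"tx":0,"ty":11,"tz":-15.8,"wx":0,"wy":0,"wz":0,"gripper":0},
  {"tx":0,"ty":17.4,"tz":-23,"wx":0,"wy":0,"wz":0,"gripper":0},
  {"tx":0,"ty":24.5,"tz":-29.6,"wx":0,"wy":0,"wz":0,"gripper":0},
  {"tx":0,"ty":32,"tz":-35.5,"wx":0,"wy":0,"wz":0,"gripper":0},
])

```text
time: 4.4
position: [0.5665, 0.0833, 0.1777]
tool_rot: [0.04, 3.141, 0.0]
ft_force: [4.3, 2.1, -8.4]
grip_width: 0.158
grip_force: 25.0
```

Call:
jog_arm([
  {"tx":0,"ty":8,"tz":-5.4,"wx":0,"wy":0,"wz":0,"gripper":0},
  {"tx":0,"ty":16.5,"tz":-10,"wx":0,"wy":0,"wz":0,"gripper":0},
  {"tx":0,"ty":25.3,"tz":-13.9,"wx":0,"wy":0,"wz":0,"gripper":0},
  {"tx":0,"ty":34.4,"tz":-17.1,"wx":0,"wy":0,"wz":0,"gripper":0},
  {"tx":0,"ty":43.7,"tz":-19.5,"wx":0,"wy":0,"wz":0,"gripper":0},
])

```text
time: 4.82
position: [0.5678, 0.1264, 0.1968]
tool_rot: [0.041, 3.141, -0.001]
ft_force: [6.5, 0.2, -9.4]
grip_width: 0.152
grip_force: 25.0
```

Call:
jog_arm([
  {"tx":0,"ty":9.5,"tz":-1.6,"wx":0,"wy":0,"wz":0,"gripper":0},
  {"tx":0,"ty":19.1,"tz":-2.4,"wx":0,"wy":0,"wz":0,"gripper":0},
  {"tx":0,"ty":28.7,"tz":-2.4,"wx":0,"wy":0,"wz":0,"gripper":0},
  {"tx":0,"ty":38.3,"tz":-1.6,"wx":0,"wy":0,"wz":0,"gripper":0},
  {"tx":0,"ty":47.8,"tz":0,"wx":0,"wy":0,"wz":0,"gripper":0},
])

```text
time: 5.23
position: [0.5693, 0.1734, 0.1968]
tool_rot: [0.042, 3.14, -0.002]
ft_force: [4.7, -2.2, -8.6]
grip_width: 0.156
grip_force: 25.0
```

Call:
jog_arm([
  {"tx":0,"ty":9.3,"tz":2.4,"wx":0,"wy":0,"wz":0,"gripper":0},
  {"tx":0,"ty":18.4,"tz":5.6,"wx":0,"wy":0,"wz":0,"gripper":0},
  {"tx":0,"ty":27.2,"tz":9.5,"wx":0,"wy":0,"wz":0,"gripper":0},
  {"tx":0,"ty":35.7,"tz":14.1,"wx":0,"wy":0,"wz":0,"gripper":0},
  {"tx":0,"ty":43.7,"tz":19.5,"wx":0,"wy":0,"wz":0,"gripper":0},
])

```text
time: 5.65
position: [0.5707, 0.2173, 0.1775]
tool_rot: [0.042, 3.14, -0.001]
ft_force: [3.5, -2.9, -5.6]
grip_width: 0.158
grip_force: 25.0
```

Call:
jog_arm([
  {"tx":0,"ty":7.5,"tz":5.9,"wx":0,"wy":0,"wz":0,"gripper":0},
  {"tx":0,"ty":14.5,"tz":12.5,"wx":0,"wy":0,"wz":0,"gripper":0},
  {"tx":0,"ty":21,"tz":19.7,"wx":0,"wy":0,"wz":0,"gripper":0},
  {"tx":0,"ty":26.8,"tz":27.4,"wx":0,"wy":0,"wz":0,"gripper":0},
  {"tx":0,"ty":32,"tz":35.5,"wx":0,"wy":0,"wz":0,"gripper":0},
])

```text
time: 6.07
position: [0.5717, 0.2496, 0.142]
tool_rot: [0.041, 3.139, -0.0]
ft_force: [4.4, -2.0, -4.3]
grip_width: 0.157
grip_force: 25.0
```

Call:
jog_arm([
  {"tx":0,"ty":0,"tz":0,"wx":0,"wy":0,"wz":0,"gripper":0},
  {"tx":0,"ty":0,"tz":0,"wx":0,"wy":0,"wz":0,"gripper":0},
  {"tx":0,"ty":0,"tz":0,"wx":0,"wy":0,"wz":0,"gripper":0.1},
  {"tx":0,"ty":0,"tz":0,"wx":0,"wy":0,"wz":0,"gripper":0.4},
  {"tx":0,"ty":0,"tz":0,"wx":0,"wy":0,"wz":0,"gripper":0.6},
])

```text
time: 6.48
position: [0.5699, 0.2505, 0.1423]
tool_rot: [-0.039, -3.14, -0.002]
ft_force: [-0.1, -0.8, -0.3]
grip_width: 0.237
grip_force: 0.0
```

Call:
jog_arm([
  {"tx":0,"ty":0,"tz":0,"wx":0,"wy":0,"wz":0,"gripper":0.8},
  {"tx":0,"ty":0,"tz":-20,"wx":0,"wy":0,"wz":0,"gripper":1},
  {"tx":0,"ty":0,"tz":-45,"wx":0,"wy":0,"wz":0,"gripper":1},
  {"tx":0,"ty":0,"tz":-70,"wx":0,"wy":0,"wz":0,"gripper":1},
  {"tx":0,"ty":0,"tz":-80,"wx":0,"wy":0,"wz":0,"gripper":1},
])

```text
time: 6.9
position: [0.5717, 0.2505, 0.2258]
tool_rot: [0.04, 3.138, 0.005]
ft_force: [1.2, -0.3, 0.2]
grip_width: 0.6
grip_force: 0.0
```

Run:
```python
from h import *
im=vision.get_image("top"); cv2.imwrite("pics/top1.png",im["color"]); s=ctrl.get_state(); print(s["time"],s["position"],s["joint_positions"].round(2)); print(move(np.array([.581,-.253,.2])-s["position"]))
```

```text
6.95 [0.57224216 0.25066636 0.22648246] [-0.8   0.27  0.42  1.53 -0.11  1.36  1.18]
[ -21.34114815 -503.39008359   24.5112731 ]
```

View pics/top1.png

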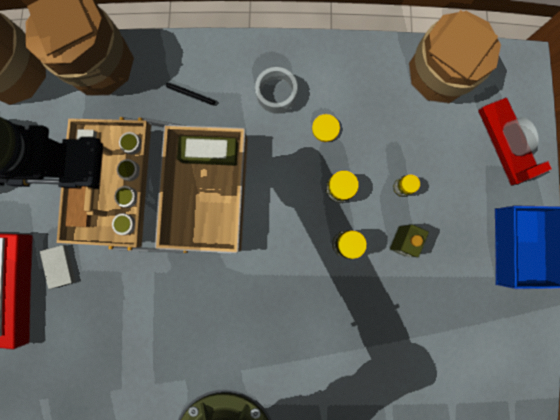

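The tray rests open: it spans columns 58–150, and the empty compartment is at about (200,190) with the tin at its +x end. On to the jar.

Call:
jog_arm([
  {"tx":-2,"ty":-35,"tz":0,"wx":0,"wy":0,"wz":0,"gripper":1},
  {"tx":-4,"ty":-70,"tz":0,"wx":0,"wy":0,"wz":0,"gripper":1},
  {"tx":-6,"ty":-105,"tz":0,"wx":0,"wy":0,"wz":0,"gripper":1},
  {"tx":-7,"ty":-140,"tz":0,"wx":0,"wy":0,"wz":0,"gripper":1},
  {"tx":-8,"ty":-175,"tz":0,"wx":0,"wy":0,"wz":0,"gripper":1},
])

```text
time: 7.37
position: [0.5731, 0.073, 0.2204]
tool_rot: [-0.04, -3.139, -0.0]
ft_force: [0.6, -0.1, 0.3]
grip_width: 0.975
grip_force: 0.0
```

Call:
jog_arm([
  {"tx":-2,"ty":-35,"tz":0,"wx":0,"wy":0,"wz":0,"gripper":1},
  {"tx":-4,"ty":-70,"tz":0,"wx":0,"wy":0,"wz":0,"gripper":1},
  {"tx":-6,"ty":-105,"tz":0,"wx":0,"wy":0,"wz":0,"gripper":1},
  {"tx":-7,"ty":-140,"tz":0,"wx":0,"wy":0,"wz":0,"gripper":1},
  {"tx":-8,"ty":-175,"tz":0,"wx":0,"wy":0,"wz":0,"gripper":1},
])

```text
time: 7.78
position: [0.5767, -0.1019, 0.2204]
tool_rot: [-0.04, -3.14, -0.001]
ft_force: [0.1, 0.0, 0.3]
grip_width: 1.001
grip_force: 0.0
```

Call:
jog_arm([
  {"tx":-2,"ty":-35,"tz":5,"wx":0,"wy":0,"wz":0,"gripper":1},
  {"tx":-4,"ty":-70,"tz":10,"wx":0,"wy":0,"wz":0,"gripper":1},
  {"tx":-5,"ty":-105,"tz":15,"wx":0,"wy":0,"wz":0,"gripper":1},
  {"tx":-5,"ty":-135,"tz":20,"wx":0,"wy":0,"wz":0,"gripper":1},
  {"tx":-5,"ty":-153,"tz":25,"wx":0,"wy":0,"wz":0,"gripper":1},
])

```text
time: 8.2
position: [0.5768, -0.258, 0.1951]
tool_rot: [-0.047, -3.139, 0.002]
ft_force: [-0.2, -0.3, -0.0]
grip_width: 1.002
grip_force: 0.0
```

Run:
```python
from h import *
vision.get_image("wrist"); im=vision.get_image("wrist"); cv2.imwrite("pics/w2.png",im["color"]); s=ctrl.get_state(); print(s["time"],s["position"],R.from_rotvec(s["tool_rot"]).as_matrix().round(3),s["joint_positions"].round(2)); print(move(np.array([.581,-.253,.024])-s["position"]),proj(im,[.581,-.253,.07]))
m=cv2.inRange(cv2.cvtColor(im["color"],cv2.COLOR_BGR2HSV),(22,150,100),(35,255,255))
n,l,st,ce=cv2.connectedComponentsWithStats(m)
for i in range(1,n):
    if st[i,4]>200: print(ce[i],st[i],at_z(im,*ce[i],.07))
```

```text
8.3 [ 0.5759323  -0.25827357  0.19444862] [[-0.999  0.033 -0.004]
 [ 0.033  0.999 -0.001]
 [ 0.004 -0.002 -1.   ]] [-0.17  0.35  0.7   1.56 -0.22  1.32  2.09]
[ -5.54779562   5.70366636 170.41981338] [292.35770087 209.43244568]
[267.03073152  30.66742081] [ 222    0   90   70 5304] [ 0.44931793 -0.2674836   0.07      ]
[290.32649092 202.98833189] [ 252  164   77   78 4628] [ 0.57565569 -0.25447238  0.07      ]
[114.09230033 215.72022956] [  87  191   57   50 2091] [ 0.58142421 -0.39631734  0.07      ]
[324.95356037 327.09855521] [ 295  311   61   35 1938] [ 0.68777545 -0.22744789  0.07      ]
```

View pics/w2.png

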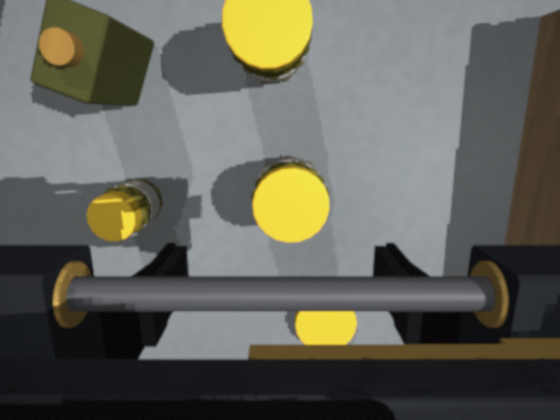

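The wrist view puts the jar lid at (290,203), which gives (0.576, -0.2545) and agrees with the top view within 4 mm. The neighbours are clear of the fingers. Descending.

Call:
jog_arm([
  {"tx":-2,"ty":5,"tz":20,"wx":0,"wy":0,"wz":0,"gripper":1},
  {"tx":-2,"ty":5,"tz":50,"wx":0,"wy":0,"wz":0,"gripper":1},
  {"tx":-2,"ty":5,"tz":80,"wx":0,"wy":0,"wz":0,"gripper":1},
  {"tx":-2,"ty":5,"tz":100,"wx":0,"wy":0,"wz":0,"gripper":1},
  {"tx":-2,"ty":5,"tz":115,"wx":0,"wy":0,"wz":0,"gripper":1},
])

```text
time: 8.72
position: [0.5796, -0.2459, 0.0781]
tool_rot: [-0.037, -3.137, -0.004]
ft_force: [0.8, -0.4, 0.3]
grip_width: 0.996
grip_force: 0.0
```

Run:
```python
from h import *
s=ctrl.get_state(); print(s["time"],s["position"],s["ft_force"],R.from_rotvec(s["tool_rot"]).as_matrix().round(3)); print(move(np.array([.578,-.2535,.024])-s["position"]))
```

```text
8.7167 [ 0.57957915 -0.24590823  0.07813583] [ 0.84227686 -0.35699903  0.25772104] [[-1.     0.024 -0.004]
 [ 0.024  1.     0.003]
 [ 0.004  0.003 -1.   ]]
[ 1.17788143 -7.77863585 54.11951955]
```

Call:
jog_arm([
  {"tx":0,"ty":-5,"tz":0,"wx":0,"wy":0,"wz":0,"gripper":1},
  {"tx":0,"ty":-5,"tz":0,"wx":0,"wy":0,"wz":0,"gripper":1},
  {"tx":0,"ty":-5,"tz":0,"wx":0,"wy":0,"wz":0,"gripper":1},
  {"tx":0,"ty":-5,"tz":0,"wx":0,"wy":0,"wz":0,"gripper":1},
  {"tx":0,"ty":-5,"tz":0,"wx":0,"wy":0,"wz":0,"gripper":1},
])

```text
time: 9.13
position: [0.5816, -0.254, 0.083]
tool_rot: [0.04, 3.139, -0.0]
ft_force: [0.5, -0.4, -1.9]
grip_width: 0.999
grip_force: 0.0
```

Call:
jog_arm([
  {"tx":2,"ty":0,"tz":10,"wx":0,"wy":0,"wz":0,"gripper":1},
  {"tx":2,"ty":0,"tz":24,"wx":0,"wy":0,"wz":0,"gripper":1},
  {"tx":2,"ty":0,"tz":38,"wx":0,"wy":0,"wz":0,"gripper":1},
  {"tx":2,"ty":0,"tz":50,"wx":0,"wy":0,"wz":0,"gripper":0.95},
  {"tx":2,"ty":0,"tz":57,"wx":0,"wy":0,"wz":0,"gripper":0.9},
])

```text
time: 9.55
position: [0.5771, -0.2531, 0.0215]
tool_rot: [-0.04, -3.138, -0.002]
ft_force: [-0.8, 0.4, -0.7]
grip_width: 0.946
grip_force: 0.0
```

Call:
jog_arm([
  {"tx":0,"ty":0,"tz":0,"wx":0,"wy":0,"wz":0,"gripper":0.8},
  {"tx":0,"ty":0,"tz":0,"wx":0,"wy":0,"wz":0,"gripper":0.7},
  {"tx":0,"ty":0,"tz":0,"wx":0,"wy":0,"wz":0,"gripper":0.6},
  {"tx":0,"ty":0,"tz":0,"wx":0,"wy":0,"wz":0,"gripper":0.55},
  {"tx":0,"ty":0,"tz":0,"wx":0,"wy":0,"wz":0,"gripper":0.55},
])

```text
time: 9.97
position: [0.5791, -0.2541, 0.025]
tool_rot: [0.04, 3.14, -0.0]
ft_force: [0.9, -0.4, -1.6]
grip_width: 0.73
grip_force: 25.0
```

Call:
jog_arm([
  {"tx":0,"ty":0,"tz":-12,"wx":0,"wy":0,"wz":0,"gripper":0.5},
  {"tx":0,"ty":0,"tz":-35,"wx":0,"wy":0,"wz":0,"gripper":0.5},
  {"tx":0,"ty":0,"tz":-65,"wx":0,"wy":0,"wz":0,"gripper":0.5},
  {"tx":0,"ty":0,"tz":-95,"wx":0,"wy":0,"wz":0,"gripper":0.5},
  {"tx":0,"ty":0,"tz":-120,"wx":0,"wy":0,"wz":0,"gripper":0.5},
], grip_force=30)

```text
time: 10.38
position: [0.5789, -0.2544, 0.1477]
tool_rot: [0.041, 3.139, -0.001]
ft_force: [1.7, 0.1, -2.1]
grip_width: 0.731
grip_force: 30.0
```

Call:
jog_arm([
  {"tx":4,"ty":20,"tz":-5,"wx":0,"wy":0,"wz":0,"gripper":0.5},
  {"tx":9,"ty":50,"tz":-5,"wx":0,"wy":0,"wz":0,"gripper":0.5},
  {"tx":14,"ty":85,"tz":-5,"wx":0,"wy":0,"wz":0,"gripper":0.5},
  {"tx":20,"ty":120,"tz":-5,"wx":0,"wy":0,"wz":0,"gripper":0.5},
  {"tx":26,"ty":155,"tz":-5,"wx":0,"wy":0,"wz":0,"gripper":0.5},
])

```text
time: 10.8
position: [0.5563, -0.0971, 0.1506]
tool_rot: [0.042, 3.14, 0.001]
ft_force: [1.5, -0.3, -2.2]
grip_width: 0.728
grip_force: 30.0
```

Call:
jog_arm([
  {"tx":5,"ty":35,"tz":0,"wx":0,"wy":0,"wz":0,"gripper":0.5},
  {"tx":10,"ty":70,"tz":0,"wx":0,"wy":0,"wz":0,"gripper":0.5},
  {"tx":16,"ty":105,"tz":0,"wx":0,"wy":0,"wz":0,"gripper":0.5},
  {"tx":22,"ty":130,"tz":0,"wx":0,"wy":0,"wz":0,"gripper":0.5},
  {"tx":24,"ty":144,"tz":0,"wx":0,"wy":0,"wz":0,"gripper":0.5},
])

```text
time: 11.22
position: [0.5354, 0.0508, 0.1505]
tool_rot: [0.033, 3.141, 0.004]
ft_force: [-0.2, 0.4, -2.2]
grip_width: 0.726
grip_force: 30.0
```

Call:
jog_arm([
  {"tx":0,"ty":0,"tz":0,"wx":0,"wy":0,"wz":0,"gripper":0.5},
  {"tx":0,"ty":0,"tz":0,"wx":0,"wy":0,"wz":0,"gripper":0.5},
  {"tx":0,"ty":0,"tz":0,"wx":0,"wy":0,"wz":0,"gripper":0.5},
  {"tx":0,"ty":0,"tz":0,"wx":0,"wy":0,"wz":0,"gripper":0.5},
  {"tx":0,"ty":0,"tz":0,"wx":0,"wy":0,"wz":0,"gripper":0.5},
])

```text
time: 11.63
position: [0.5367, 0.0445, 0.1498]
tool_rot: [0.045, 3.141, -0.0]
ft_force: [-0.1, -0.1, -1.9]
grip_width: 0.731
grip_force: 30.0
```

Run:
```python
from h import *
im=vision.get_image("scene"); cv2.imwrite("pics/s2.png",im["color"]); s=ctrl.get_state(); print(s["time"],s["position"],s["ft_force"],s["grip_width"],R.from_rotvec(s["tool_rot"]).as_matrix().round(3)); print(move(np.array([.537,.046,.031])-s["position"]))
a=cv2.imread("pics/top1.png"); t=vision.get_image("top")
c=[at_z(t,*p,.085) for p in((162,127),(244,129),(240,251),(155,250))]; print(np.round(c,3),np.mean(c,0))
```

```text
11.6833 [0.53660586 0.04474949 0.14967835] [ 0.60943781  0.51868615 -1.54480143] 0.7272320029294754 [[-1.     0.028  0.   ]
 [ 0.028  1.    -0.   ]
 [-0.    -0.    -1.   ]]
[ -0.34219268   1.29116204 118.6780777 ]
[[ 0.697  0.137  0.085]
 [ 0.694 -0.039  0.085]
 [ 0.436 -0.037  0.085]
 [ 0.435  0.141  0.085]] [0.56528505 0.0506018  0.085     ]
```

View pics/s2.png

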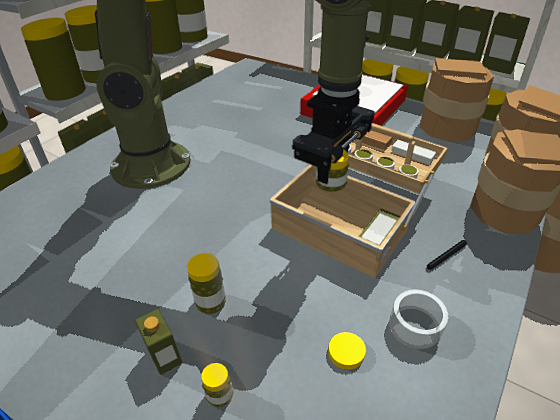

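The jar hangs upright over the compartment at about (333,172). Lowering it.

Call:
jog_arm([
  {"tx":0,"ty":0,"tz":15,"wx":0,"wy":0,"wz":0,"gripper":0.5},
  {"tx":0,"ty":0,"tz":38,"wx":0,"wy":0,"wz":0,"gripper":0.5},
  {"tx":0,"ty":0,"tz":62,"wx":0,"wy":0,"wz":0,"gripper":0.5},
  {"tx":0,"ty":0,"tz":85,"wx":0,"wy":0,"wz":0,"gripper":0.5},
  {"tx":0,"ty":0,"tz":100,"wx":0,"wy":0,"wz":0,"gripper":0.5},
])

```text
time: 12.15
position: [0.5352, 0.0456, 0.0474]
tool_rot: [-0.042, -3.139, 0.001]
ft_force: [-0.6, 0.9, -2.4]
grip_width: 0.727
grip_force: 30.0
```

Call:
jog_arm([
  {"tx":0,"ty":0,"tz":4,"wx":0,"wy":0,"wz":0,"gripper":0.5},
  {"tx":0,"ty":0,"tz":8,"wx":0,"wy":0,"wz":0,"gripper":0.5},
  {"tx":0,"ty":0,"tz":12,"wx":0,"wy":0,"wz":0,"gripper":0.5},
  {"tx":0,"ty":0,"tz":14,"wx":0,"wy":0,"wz":0,"gripper":0.5},
  {"tx":0,"ty":0,"tz":14,"wx":0,"wy":0,"wz":0,"gripper":0.5},
])

```text
time: 12.57
position: [0.5369, 0.0463, 0.036]
tool_rot: [0.041, 3.14, 0.001]
ft_force: [1.0, 0.4, -2.1]
grip_width: 0.728
grip_force: 30.0
```

Call:
jog_arm([
  {"tx":0,"ty":0,"tz":1,"wx":0,"wy":0,"wz":0,"gripper":0.5},
  {"tx":0,"ty":0,"tz":2,"wx":0,"wy":0,"wz":0,"gripper":0.5},
  {"tx":0,"ty":0,"tz":3,"wx":0,"wy":0,"wz":0,"gripper":0.5},
  {"tx":0,"ty":0,"tz":4,"wx":0,"wy":0,"wz":0,"gripper":0.5},
  {"tx":0,"ty":0,"tz":4,"wx":0,"wy":0,"wz":0,"gripper":0.5},
])

```text
time: 12.98
position: [0.5364, 0.0463, 0.0315]
tool_rot: [-0.04, -3.141, -0.0]
ft_force: [-0.0, 0.0, -2.1]
grip_width: 0.731
grip_force: 30.0
```

Still about the jar's weight (no contact yet); creep down further.

Call:
jog_arm([
  {"tx":0,"ty":0,"tz":0.5,"wx":0,"wy":0,"wz":0,"gripper":0.5},
  {"tx":0,"ty":0,"tz":1,"wx":0,"wy":0,"wz":0,"gripper":0.5},
  {"tx":0,"ty":0,"tz":1.5,"wx":0,"wy":0,"wz":0,"gripper":0.5},
  {"tx":0,"ty":0,"tz":2,"wx":0,"wy":0,"wz":0,"gripper":0.5},
  {"tx":0,"ty":0,"tz":2,"wx":0,"wy":0,"wz":0,"gripper":0.5},
])

```text
time: 13.4
position: [0.5366, 0.0463, 0.0309]
tool_rot: [-0.04, -3.141, -0.001]
ft_force: [-4.0, -0.5, 8.5]
grip_width: 0.732
grip_force: 30.0
```

Contact with the floor (+8.5 N). Releasing.

Call:
jog_arm([
  {"tx":0,"ty":0,"tz":-1,"wx":0,"wy":0,"wz":0,"gripper":0.74},
  {"tx":0,"ty":0,"tz":-1,"wx":0,"wy":0,"wz":0,"gripper":0.8},
  {"tx":0,"ty":0,"tz":-1,"wx":0,"wy":0,"wz":0,"gripper":0.9},
  {"tx":0,"ty":0,"tz":-1,"wx":0,"wy":0,"wz":0,"gripper":0.95},
  {"tx":0,"ty":0,"tz":-1,"wx":0,"wy":0,"wz":0,"gripper":0.95},
])

```text
time: 13.82
position: [0.5365, 0.0463, 0.0305]
tool_rot: [0.04, 3.141, 0.0]
ft_force: [0.7, -0.1, 0.2]
grip_width: 0.916
grip_force: 0.0
```

Call:
jog_arm([
  {"tx":0,"ty":0,"tz":0,"wx":0,"wy":0,"wz":0,"gripper":0.95},
  {"tx":0,"ty":0,"tz":-10,"wx":0,"wy":0,"wz":0,"gripper":0.95},
  {"tx":0,"ty":0,"tz":-30,"wx":0,"wy":0,"wz":0,"gripper":0.95},
  {"tx":0,"ty":0,"tz":-60,"wx":0,"wy":0,"wz":0,"gripper":0.95},
  {"tx":0,"ty":0,"tz":-95,"wx":0,"wy":0,"wz":0,"gripper":1},
])

```text
time: 14.23
position: [0.5351, 0.0459, 0.1258]
tool_rot: [-0.041, -3.138, 0.002]
ft_force: [1.1, 1.0, 0.3]
grip_width: 0.972
grip_force: 0.0
```

Call:
jog_arm([
  {"tx":0,"ty":0,"tz":-30,"wx":0,"wy":0,"wz":0,"gripper":1},
  {"tx":0,"ty":0,"tz":-60,"wx":0,"wy":0,"wz":0,"gripper":1},
  {"tx":0,"ty":0,"tz":-95,"wx":0,"wy":0,"wz":0,"gripper":1},
  {"tx":-6,"ty":35,"tz":-100,"wx":0,"wy":0,"wz":0,"gripper":1},
  {"tx":-14,"ty":70,"tz":-100,"wx":0,"wy":0,"wz":0,"gripper":1},
])

```text
time: 14.65
position: [0.5546, 0.1144, 0.2308]
tool_rot: [0.05, 3.134, 0.005]
ft_force: [0.4, 0.4, -0.2]
grip_width: 0.998
grip_force: 0.0
```

Run:
```python
from h import *
im=vision.get_image("scene"); cv2.imwrite("pics/s3.png",cv2.resize(im["color"][130:290,220:460],None,fx=3,fy=3)); s=ctrl.get_state(); print(s["time"],s["position"],s["ft_force"],s["grip_width"],R.from_rotvec(s["tool_rot"]).as_matrix().round(3)); print(move(np.array([.5705,.2505,.225])-s["position"]))
print(proj(im,[.537,.046,.076]),proj(im,[.537,.046,.006]))
```

```text
14.7 [0.55408283 0.12618708 0.22818699] [1.12097835 8.21692247 0.03601273] 0.9945184285615883 [[-1.     0.019  0.005]
 [ 0.019  1.     0.007]
 [-0.005  0.007 -1.   ]]
[-14.09087748 124.56890984   4.17322133]
[329.97778658 199.74944939] [327.87449947 223.29224824]
```

View pics/s3.png

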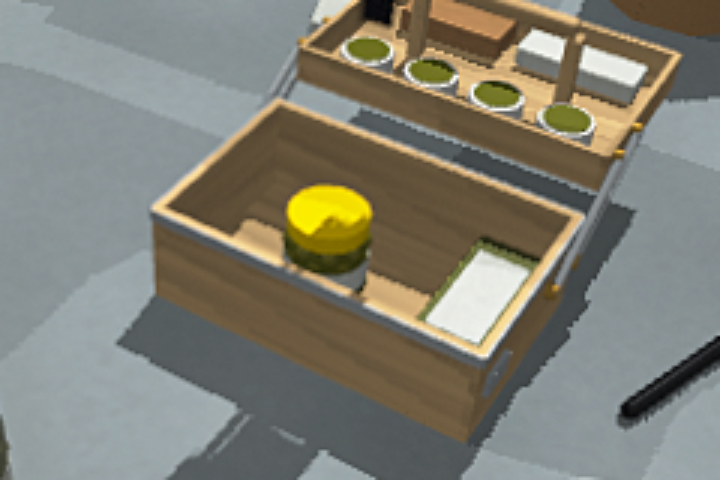

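The jar stands upright in the compartment, with its lid at about (329,201) as predicted, and it is released. Back to the tray bar.

Call:
jog_arm([
  {"tx":-4,"ty":25,"tz":0,"wx":0,"wy":0,"wz":0,"gripper":1},
  {"tx":-8,"ty":55,"tz":0,"wx":0,"wy":0,"wz":0,"gripper":1},
  {"tx":-12,"ty":85,"tz":0,"wx":0,"wy":0,"wz":0,"gripper":1},
  {"tx":-14,"ty":110,"tz":0,"wx":0,"wy":0,"wz":0,"gripper":0.9},
  {"tx":-14,"ty":124,"tz":0,"wx":0,"wy":0,"wz":0,"gripper":0.8},
])

```text
time: 15.12
position: [0.5688, 0.2434, 0.2255]
tool_rot: [-0.034, -3.141, -0.002]
ft_force: [-0.8, 0.3, -0.7]
grip_width: 0.923
grip_force: 0.0
```

Call:
jog_arm([
  {"tx":0,"ty":0,"tz":0,"wx":0,"wy":0,"wz":0,"gripper":0.7},
  {"tx":0,"ty":0,"tz":0,"wx":0,"wy":0,"wz":0,"gripper":0.7},
  {"tx":0,"ty":0,"tz":0,"wx":0,"wy":0,"wz":0,"gripper":0.7},
  {"tx":0,"ty":0,"tz":0,"wx":0,"wy":0,"wz":0,"gripper":0.7},
  {"tx":0,"ty":0,"tz":0,"wx":0,"wy":0,"wz":0,"gripper":0.7},
])

```text
time: 15.53
position: [0.5698, 0.2374, 0.226]
tool_rot: [0.045, 3.141, -0.0]
ft_force: [0.4, 0.4, 0.1]
grip_width: 0.706
grip_force: 0.0
```

Run:
```python
from h import *
s=ctrl.get_state(); print(s["time"],s["position"],R.from_rotvec(s["tool_rot"]).as_matrix().round(3)); print(move(np.array([.5705,.2505,.142])-s["position"]))
```

```text
15.5333 [0.56984085 0.23735085 0.2259992 ] [[-1.     0.029  0.   ]
 [ 0.029  1.    -0.   ]
 [-0.    -0.    -1.   ]]
[-0.24053399 13.16939971 83.9982736 ]
```

Call:
jog_arm([
  {"tx":0,"ty":13,"tz":8,"wx":0,"wy":0,"wz":0,"gripper":0.7},
  {"tx":0,"ty":13,"tz":28,"wx":0,"wy":0,"wz":0,"gripper":0.7},
  {"tx":0,"ty":13,"tz":52,"wx":0,"wy":0,"wz":0,"gripper":0.7},
  {"tx":0,"ty":13,"tz":74,"wx":0,"wy":0,"wz":0,"gripper":0.7},
  {"tx":0,"ty":13,"tz":84,"wx":0,"wy":0,"wz":0,"gripper":0.6},
], grip_force=25)

```text
time: 15.95
position: [0.5678, 0.2524, 0.1379]
tool_rot: [-0.04, -3.137, 0.003]
ft_force: [-1.0, 0.5, 0.0]
grip_width: 0.666
grip_force: 0.0
```

Call:
jog_arm([
  {"tx":0,"ty":0,"tz":0,"wx":0,"wy":0,"wz":0,"gripper":0.3},
  {"tx":0,"ty":0,"tz":0,"wx":0,"wy":0,"wz":0,"gripper":0},
  {"tx":0,"ty":0,"tz":0,"wx":0,"wy":0,"wz":0,"gripper":0},
  {"tx":0,"ty":0,"tz":0,"wx":0,"wy":0,"wz":0,"gripper":0},
  {"tx":0,"ty":0,"tz":0,"wx":0,"wy":0,"wz":0,"gripper":0},
])

```text
time: 16.37
position: [0.5706, 0.2528, 0.1431]
tool_rot: [0.041, 3.139, 0.002]
ft_force: [0.3, 0.2, 0.0]
grip_width: 0.329
grip_force: 0.0
```

Call:
jog_arm([
  {"tx":0,"ty":0,"tz":0,"wx":0,"wy":0,"wz":0,"gripper":0},
  {"tx":0,"ty":0,"tz":0,"wx":0,"wy":0,"wz":0,"gripper":0},
  {"tx":0,"ty":0,"tz":0,"wx":0,"wy":0,"wz":0,"gripper":0},
  {"tx":0,"ty":0,"tz":0,"wx":0,"wy":0,"wz":0,"gripper":0},
  {"tx":0,"ty":0,"tz":0,"wx":0,"wy":0,"wz":0,"gripper":0},
])

```text
time: 16.78
position: [0.5702, 0.2499, 0.1423]
tool_rot: [0.044, 3.141, -0.004]
ft_force: [-2.8, -5.2, 4.4]
grip_width: 0.159
grip_force: 25.0
```

Call:
jog_arm([
  {"tx":0,"ty":-5.2,"tz":-8.1,"wx":0,"wy":0,"wz":0,"gripper":0},
  {"tx":0,"ty":-11,"tz":-15.8,"wx":0,"wy":0,"wz":0,"gripper":0},
  {"tx":0,"ty":-17.4,"tz":-23,"wx":0,"wy":0,"wz":0,"gripper":0},
  {"tx":0,"ty":-24.5,"tz":-29.6,"wx":0,"wy":0,"wz":0,"gripper":0},
  {"tx":0,"ty":-32,"tz":-35.5,"wx":0,"wy":0,"wz":0,"gripper":0},
])

```text
time: 17.2
position: [0.569, 0.2189, 0.1773]
tool_rot: [0.042, 3.141, -0.001]
ft_force: [3.1, -2.6, -10.0]
grip_width: 0.157
grip_force: 25.0
```

Call:
jog_arm([
  {"tx":0,"ty":-8,"tz":-5.4,"wx":0,"wy":0,"wz":0,"gripper":0},
  {"tx":0,"ty":-16.5,"tz":-10,"wx":0,"wy":0,"wz":0,"gripper":0},
  {"tx":0,"ty":-25.3,"tz":-13.9,"wx":0,"wy":0,"wz":0,"gripper":0},
  {"tx":0,"ty":-34.4,"tz":-17.1,"wx":0,"wy":0,"wz":0,"gripper":0},
  {"tx":0,"ty":-43.7,"tz":-19.5,"wx":0,"wy":0,"wz":0,"gripper":0},
])

```text
time: 17.62
position: [0.5677, 0.1767, 0.197]
tool_rot: [0.04, 3.141, 0.002]
ft_force: [4.7, -0.5, -10.0]
grip_width: 0.159
grip_force: 25.0
```

Call:
jog_arm([
  {"tx":0,"ty":-9.5,"tz":-1.6,"wx":0,"wy":0,"wz":0,"gripper":0},
  {"tx":0,"ty":-19.1,"tz":-2.4,"wx":0,"wy":0,"wz":0,"gripper":0},
  {"tx":0,"ty":-28.7,"tz":-2.4,"wx":0,"wy":0,"wz":0,"gripper":0},
  {"tx":0,"ty":-38.3,"tz":-1.6,"wx":0,"wy":0,"wz":0,"gripper":0},
  {"tx":0,"ty":-47.8,"tz":0,"wx":0,"wy":0,"wz":0,"gripper":0},
])

```text
time: 18.03
position: [0.5663, 0.1287, 0.1979]
tool_rot: [0.04, 3.141, 0.002]
ft_force: [-0.9, 0.5, 2.0]
grip_width: 0.157
grip_force: 25.0
```

Call:
jog_arm([
  {"tx":0,"ty":-9.3,"tz":2.4,"wx":0,"wy":0,"wz":0,"gripper":0},
  {"tx":0,"ty":-18.4,"tz":5.6,"wx":0,"wy":0,"wz":0,"gripper":0},
  {"tx":0,"ty":-27.2,"tz":9.5,"wx":0,"wy":0,"wz":0,"gripper":0},
  {"tx":0,"ty":-35.7,"tz":14.1,"wx":0,"wy":0,"wz":0,"gripper":0},
  {"tx":0,"ty":-43.7,"tz":19.5,"wx":0,"wy":0,"wz":0,"gripper":0},
])

```text
time: 18.45
position: [0.5649, 0.0822, 0.1775]
tool_rot: [-0.043, -3.14, 0.003]
ft_force: [-3.3, -4.3, 3.1]
grip_width: 0.158
grip_force: 25.0
```

Call:
jog_arm([
  {"tx":0,"ty":-7.5,"tz":5.9,"wx":0,"wy":0,"wz":0,"gripper":0},
  {"tx":0,"ty":-14.5,"tz":12.5,"wx":0,"wy":0,"wz":0,"gripper":0},
  {"tx":0,"ty":-18,"tz":16,"wx":0,"wy":0,"wz":0,"gripper":0},
  {"tx":0,"ty":-21,"tz":19.7,"wx":0,"wy":0,"wz":0,"gripper":0},
  {"tx":0,"ty":-24,"tz":23.5,"wx":0,"wy":0,"wz":0,"gripper":0},
])

```text
time: 18.87
position: [0.5641, 0.0578, 0.1531]
tool_rot: [-0.044, -3.14, 0.005]
ft_force: [-2.1, -6.2, 0.4]
grip_width: 0.159
grip_force: 25.0
```

Call:
jog_arm([
  {"tx":0,"ty":-2.2,"tz":3.1,"wx":0,"wy":0,"wz":0,"gripper":0},
  {"tx":0,"ty":-4.2,"tz":6,"wx":0,"wy":0,"wz":0,"gripper":0},
  {"tx":0,"ty":-6,"tz":8.7,"wx":0,"wy":0,"wz":0,"gripper":0},
  {"tx":0,"ty":-7.5,"tz":11,"wx":0,"wy":0,"wz":0,"gripper":0},
  {"tx":0,"ty":-8,"tz":12,"wx":0,"wy":0,"wz":0,"gripper":0},
])

```text
time: 19.28
position: [0.564, 0.0507, 0.1422]
tool_rot: [-0.043, -3.14, 0.003]
ft_force: [-7.4, -4.9, 11.4]
grip_width: 0.16
grip_force: 25.0
```

Call:
jog_arm([
  {"tx":0,"ty":0,"tz":0,"wx":0,"wy":0,"wz":0,"gripper":0},
  {"tx":0,"ty":0,"tz":0,"wx":0,"wy":0,"wz":0,"gripper":0},
  {"tx":0,"ty":0,"tz":0,"wx":0,"wy":0,"wz":0,"gripper":0},
  {"tx":0,"ty":0,"tz":0,"wx":0,"wy":0,"wz":0,"gripper":0},
  {"tx":0,"ty":0,"tz":0,"wx":0,"wy":0,"wz":0,"gripper":0},
])

```text
time: 19.7
position: [0.5639, 0.0508, 0.1423]
tool_rot: [-0.043, -3.14, 0.003]
ft_force: [-4.1, -5.0, 6.5]
grip_width: 0.157
grip_force: 25.0
```

The tool is back at the shut pose and pressing lightly. Releasing and backing off upward.

Call:
jog_arm([
  {"tx":0,"ty":0,"tz":0,"wx":0,"wy":0,"wz":0,"gripper":0.2},
  {"tx":0,"ty":0,"tz":0,"wx":0,"wy":0,"wz":0,"gripper":0.35},
  {"tx":0,"ty":0,"tz":0,"wx":0,"wy":0,"wz":0,"gripper":0.5},
  {"tx":0,"ty":0,"tz":0,"wx":0,"wy":0,"wz":0,"gripper":0.7},
  {"tx":0,"ty":0,"tz":0,"wx":0,"wy":0,"wz":0,"gripper":0.7},
])

```text
time: 20.12
position: [0.5648, 0.0541, 0.1414]
tool_rot: [0.039, 3.141, 0.001]
ft_force: [-0.2, 0.3, 0.4]
grip_width: 0.415
grip_force: 0.0
```

Call:
jog_arm([
  {"tx":0,"ty":0,"tz":0,"wx":0,"wy":0,"wz":0,"gripper":0.8},
  {"tx":0,"ty":0,"tz":-15,"wx":0,"wy":0,"wz":0,"gripper":0.8},
  {"tx":0,"ty":0,"tz":-40,"wx":0,"wy":0,"wz":0,"gripper":0.8},
  {"tx":0,"ty":0,"tz":-70,"wx":0,"wy":0,"wz":0,"gripper":0.8},
  {"tx":0,"ty":0,"tz":-100,"wx":0,"wy":0,"wz":0,"gripper":0.8},
])

```text
time: 20.53
position: [0.5642, 0.0535, 0.2422]
tool_rot: [-0.04, -3.14, 0.0]
ft_force: [1.0, -0.6, 0.8]
grip_width: 0.765
grip_force: 0.0
```

Call:
jog_arm([
  {"tx":0,"ty":25,"tz":-15,"wx":0,"wy":0,"wz":0,"gripper":0.8},
  {"tx":0,"ty":55,"tz":-20,"wx":0,"wy":0,"wz":0,"gripper":0.8},
  {"tx":0,"ty":85,"tz":-20,"wx":0,"wy":0,"wz":0,"gripper":0.8},
  {"tx":0,"ty":115,"tz":-20,"wx":0,"wy":0,"wz":0,"gripper":0.8},
  {"tx":0,"ty":125,"tz":-20,"wx":0,"wy":0,"wz":0,"gripper":0.8},
])

```text
time: 20.95
position: [0.5669, 0.185, 0.2612]
tool_rot: [-0.029, -3.141, -0.005]
ft_force: [-1.0, 1.7, 0.5]
grip_width: 0.8
grip_force: 0.0
```

Run:
```python
from h import *
im=vision.get_image("scene"); cv2.imwrite("pics/s4.png",im["color"]); s=ctrl.get_state(); print(s["time"],s["position"],s["ft_force"])
d=cv2.absdiff(im["color"],cv2.imread("pics/scene0.png")); print([ (d[151:279,267:419].max(2)>60).mean()])
```

```text
21.0 [0.56676587 0.18508986 0.26090434] [-1.73198534  2.89200448 -0.46637325]
[np.float64(0.043122944078947366)]
```

View pics/s4.png

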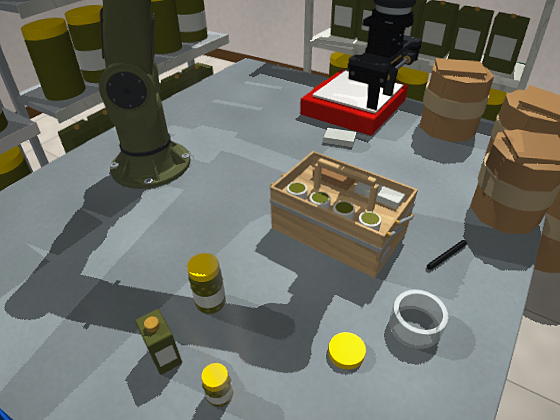

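The tray is fully shut on the case at about (344,210), matching the first picture, and the arm is clear of everything. Handing in.

```bash
python3 -c "
from bench import ctrl
print(ctrl.close_job())"
```

```text
the job is handed in; nothing more can be done
None
```

I handed the job in at about 21 s: the squat jar stands in the compartment, the tray is shut over it and the arm is clear; the hand-in gave no verdict.

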